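# Hang the dipping basket up to drain

### The arm

A 6-joint arm with a two-finger parallel gripper is mounted at the origin on a cart in front of the work surface, level with it; the furniture and walls round the work are solid. World frame = base frame: x ahead of the robot, y to its left, z up, the work surface at z = 0. Lengths are in m, angles in rad, forces in N, time in s.
With the tool pointing down it reaches from about 0.375 to 0.9 m from the base axis. Payload 3.1 kg.
Tool frame: the origin (TCP) lies midway between the tips of the shut fingers; the grasp point (between the pads) lies 19 mm behind it (manip.grip_depth is the distance from the TCP to the grasp point, in m); z points along the fingers, y is the line along which they close (so a half turn about z gives the same grasp; the last joint's range is limited). The gripper opens to 87 mm and grips with 3 to 60 N. Pads are 19 mm wide; open, the fingers measure 117 mm over their backs; the gripper's body (75 mm by 190 mm) begins 51 mm behind the grasp point.
Start: joints at [-1.496, 0.527, 1.433, -0, 1.181, -0.178], TCP at [0.157, -0.605, 0.223] pointing down, gripper open.
Joint ranges: [-3.08, 3.08], [-0.75, 2.2], [0.22, 2.44], [-1.43, 4.57], [0, 2.65], [-2.85, 2.85]. Speed limits (rad/s): [2.79, 2.79, 3.14, 3.14, 3.14, 3.14].

### API

Orientations are given as a rotation vector (axis times angle).
In Python, from station import sensors, viewer, ticket, manip gives the robot as it stands.
- The arm moves only by the tool play_rows, never from a script. Its argument "rows" is a list that holds one entry, the list of rows, each a list of 7 numbers: the shift along the tool's x, y, z in mm, then the turn, a rotation vector about the tool's x, y, z in rad, then the finger opening in mm, from 0 to 87. In form: [[[tx, ty, tz, rx, ry, rz, fingers], ...]]. A call has exactly 10 rows; each row is the pose to reach, as a shift and turn from the pose commanded when the call began, along the tool's axes at that moment; what a row does not reach only later rows make up. A row lasts 1/12 s, in which the tool goes at most 41.7 mm and 7.16 degrees, less where a joint would pass 70% of its speed; a pose out of reach is approached as far as the arm can. A call with a gripper value outside its range is refused whole. The fingers move at their own pace and stop on an object; the grip force is fixed at half the most. Time passes only in rows, so rows that repeat a pose let the fingers close, or fill a call up. It gives the time, the measured TCP pose, the force, the opening and the grip force at its end, in the units of the state.
- sensors.sense(): the state, without advancing time (a new reading comes with each control period).
- viewer.grab_frame(name): name is "side" or "top" or "wrist"; returns the picture (384x512x3 uint8, red, green, blue); there is no depth.
- viewer.get_calibration(name): a dict with "intrinsics" (3x3 intrinsics, pixels), "xyz" and "orientation" of the camera in the world; the wrist camera has in their place "T_tool_cam" (4x4, takes a point from camera to tool coordinates, whose origin is the TCP and whose axes are the flange's). Camera axes: x right, y down, z forward; pixel columns grow to the right and rows downward; lengths in m; the calibration is good to about 2 mm. A picture is of the moment at which its call begins: read the wrist's pose just before it. get_calibration takes no time and is no camera call.
- ticket.job_done(): hands the job in; it is judged then, once.
The state is a dict: "time": time; "q": joint angles; "joint_velocities": joint speeds; "joint_torque": joint torques, N m; "tool_pos": TCP position; "eef_rot": TCP orientation; "contact_force": force on the tool from outside, world axes, zero at the start; "ft_torque": the same for the moment, N m; "finger_gap": finger opening in m; "grasp_force": force on a finger pad.
Only numpy, scipy, OpenCV 4.12 (cv2) and the standard library are available. Lean on these libraries where they do the work, as an engineer would, in place of code of your own. Each camera call takes 0.05 s, during which the arm holds its last target. There are 200 camera calls.

### The job

Hang the dipping basket up to drain: push its ring in past the sprung gate of the snap hook under the rail, so that it hangs in the hook with the gate snapped shut, and let go of it. Then run the carriage along the rail until the basket hangs still over the middle of the white porcelain dish. Keep the basket upright, do not ram the hook, and leave the dishes and the other things on the bench where they are.

Things in the scene. Friction and masses are not known exactly. Their poses are not given: they have to be found in the camera images.
- basket: Loose dipping basket of perforated steel, on a 6 mm board, (0.11 to 0.22 kg): open box 56 (x) x 50 (y) x 46 mm high; from its rim a wire bail rises to a hanging ring. Origin: centre of underside, z up. Grip it low (32 mm up) across the flat sides y = +-25 mm, the tool leaning 45 degrees back to the basket's -x: steeper, the gripper's body meets the hook as the ring goes in.
- ring_center (a point): Centre of the basket's ring, 114 mm above the basket's underside, on its z axis. The ring is of 7 mm round steel, 41 mm inside and 55 mm outside diameter, upright in the basket's y-z plane (it faces along x).
- ring_top (a point): Centre of the ring's 7 mm bar at the top of the ring, 138 mm above the basket's underside, on the basket's z axis. This part goes into the hook.
- rail_stand: Drain rail, fixed: two rod stands 410 mm apart carry a level aluminium rail (16 mm deep, 22 mm high, axis 284 mm above the bench) with a carriage and, below it, a snap hook. Origin: on the bench under the middle of the rail; y runs along the rail, -x is the side towards the robot, z up.
- carriage (a joint): Position in m of the grey carriage (46 mm long) on the rail: + is the stand's +y, 0 the middle, stops at +-0.145. It slides with about 3 N of friction and stays where it is left.
- tab (a point): Point in the black push tab on top of the carriage, over the rail's axis, 322 mm above the bench. The tab is 30 mm across the rail x 16 mm along it, from the carriage's top (301 mm) to 332 mm above the bench: pinch it from above, fingers closing along the rail, and slide the carriage by it.
- rod_axis (a point): On the axis of the snap hook's vertical rod where it leaves its clamp, 26 mm in front (-x) of the rail's axis, 270 mm above the bench; rides with the carriage. The hook is straight below. Its height is NOT given: the rod is clamped anew each time, the seat (lowest point inside the bowl) 176 to 210 mm above the bench. See it, or feel it: raise the ring's top gently against the bowl's underside.
- boss (a point): Front of the clamp boss, 12 mm in front of the rod's axis. Hook below: 10 mm round steel in the stand's x-z plane, mouth to -x. From seat and rod axis: underside 10 mm below the seat; bowl 26 mm wide inside; front 24 mm before the axis; blunt tip's top 21 mm above the seat; gate pivot 50 mm above the seat, 2 mm behind the axis. Hung, the ring's top bar is centred 3.5 mm above the seat.
- gate (a joint): Angle in rad of the sprung gate, a 35 mm wire flap from the pivot down to inside the tip: 0 shut, + inward (stand's +x), stop 0.95; 2 to 5 N open it. Bring the ring's top bar over the tip, 25 to 34 mm above the seat, push it +x against the gate to about 4 mm short of the rod's axis (a slipping grip may need more), then down into the bowl: the gate clicks shut over it.
- dish: White porcelain evaporating dish, round, 78 mm across, 27 mm high, loose on the bench under the line of the hook, 116 to 132 mm from the rail's middle towards either end. Origin: centre of its underside.
- glass_dish: Clear glass petri dish, 60 mm across, 12 mm high, loose on the bench under the rail towards the other end; not the one to use. Origin: centre of its underside.
- stopper_1: Bystander: grey rubber stopper, 24 x 24 x 26 mm. Origin: centre of its underside.
- stopper_2: Bystander: red rubber stopper, 31 x 31 x 30 mm. Origin: centre of its underside.
- tweezers: Bystander: steel tweezers lying flat, 16 x 140 x 9 mm. Origin: centre of its underside.
- matchbox: Bystander: matchbox lying flat, 38 x 60 x 15 mm. Origin: centre of its underside.
Not all that is in view belongs to the job. What is shaped like the basket but green is not meant.

How it is judged:
On the way, in this order (a step that is already met when the one before it is completed fails the run):
1. the ring has pushed the hook's gate open (value of joint gate above 0.2 rad and horizontal distance between ring_top and rod_axis below 0.03 m).
2. the basket hangs in the hook, let go, with the gate shut (value of joint gate below 0.08 rad and height (world z) of basket above 0.034 m and horizontal distance between ring_top and rod_axis below 0.018 m and angle between basket's own z axis and vertical below 0.2 rad and contact force between the fingers and basket below 0.1 N), for 0.2 s.
At the end, for the whole second after the job is handed in: The basket hangs by its ring in the snap hook, clear of bench and dish (underside over 34 mm up), upright within 0.2 rad, gate shut (under 0.08 rad), its centre within 16 mm of the porcelain dish's centre seen from above, nearly still (under 0.05 m/s); the dish within 15 mm of where it stood (value of joint gate below 0.08 rad and height (world z) of basket above 0.034 m and horizontal distance between ring_top and rod_axis below 0.018 m and angle between basket's own z axis and vertical below 0.2 rad and horizontal distance between basket and dish below 0.016 m and linear speed of basket below 0.05 m/s and distance of dish from where it was at the start of the episode below 0.015 m); the robot touches nothing.
It fails at once if the basket is tipped by more than about 35 degrees (angle between basket's own z axis and vertical above 0.6 rad).
It fails at once if the hook, carriage or stand is rammed with the basket (over 40 N) (contact force between basket and rail_stand above 40 N).
It fails at once if a dish is moved by more than 15 mm (distance of any of dish, glass_dish from where it was at the start of the episode above 0.015 m).
It fails at once if another thing on the bench is moved by more than 20 mm (distance of any of stopper_1, stopper_2, tweezers, matchbox from where it was at the start of the episode above 0.02 m).
It also fails if it takes over 72 s, if anything falls off the work surface, if the arm or the gripper's body presses on something with over 40 N, if the wrist force passes 120 N, or if a joint passes its speed limit or range.

## Working session

There is one attempt and no reset: what is moved stays moved. The work goes in short steps, Python scripts to look and compute and a tool call to move; the robot and the scene stay as the last step left them, time stands still between calls to the robot, and variables do not carry over. Pictures are saved under pics/ and viewed, at most 10 in all, crops included, and the job is handed in when it is done.

Besides the shell and the picture viewer there is one more tool, called as name(argument=value, ...) on one line, values as JSON. play_rows: Moves the arm, as the interface text tells. Its arguments: {"type":"object","properties":{"rows":{"type":"array"}},"required":["rows"]}

```bash
ls; mkdir -p pics
cat > h.py <<'E'
import numpy as np, cv2
from scipy.spatial.transform import Rotation as R
from station import sensors, viewer, ticket, manip
def cam(name, st=None):
    c=viewer.get_calibration(name); K=np.array(c["intrinsics"])
    if name=="wrist":
        st=st or sensors.sense(); T=np.eye(4); T[:3,:3]=R.from_rotvec(st["eef_rot"]).as_matrix(); T[:3,3]=st["tool_pos"]
        T=T@np.array(c["T_tool_cam"]); return K,T[:3,:3],T[:3,3]
    o=np.array(c["orientation"]); 
    M=o if o.shape==(3,3) else (R.from_rotvec(o).as_matrix() if o.size==3 else R.from_quat(o).as_matrix())
    return K,M,np.array(c["xyz"])
def ray(C,u,v):
    K,M,p=C; d=M@np.linalg.inv(K)@[u,v,1]; return p,d/np.linalg.norm(d)
def onz(C,u,v,z):
    p,d=ray(C,u,v); return p+d*(z-p[2])/d[2]
def proj(C,X):
    K,M,p=C; q=K@(M.T@(np.array(X)-p)); return q[:2]/q[2]
def tri(C1,a,C2,b):
    p,d=ray(C1,*a); q,e=ray(C2,*b); s=np.linalg.lstsq(np.c_[d,-e],q-p,rcond=None)[0]
    return (p+d*s[0]+q+e*s[1])/2, np.linalg.norm(p+d*s[0]-q-e*s[1])
E
python3 - <<'E'
from h import *
print(sensors.sense()); print(manip.grip_depth)
for n in("side","top","wrist"): print(n,viewer.get_calibration(n))
a=viewer.grab_frame("side");b=viewer.grab_frame("top")
for n,i in(("side",a),("top",b)): cv2.imwrite(f"pics/{n}0.png",cv2.resize(i[:,:,::-1],(800,600),interpolation=cv2.INTER_CUBIC)); np.save(n+"0.npy",i)
E
```

```text
pics
{'time': 0.0, 'q': array([-1.49550398e+00,  5.28479634e-01,  1.43390936e+00, -8.40733300e-07,
        1.18135953e+00, -1.78475494e-01]), 'joint_velocities': array([0.00060313, 0.0002712 , 0.00025231, 0.00010156, 0.00048306,
       0.0010284 ]), 'joint_torque': array([-4.99649341e-04, -4.40047538e+01, -1.76593459e+01,  6.31562294e-02,
        5.82307333e-02, -1.59584233e-04]), 'tool_pos': array([ 0.15689558, -0.60423511,  0.2215611 ]), 'eef_rot': array([-3.11420167e+00, -3.97276907e-01, -1.73296010e-04]), 'contact_force': array([-0.07732316,  0.47847976,  0.30535804]), 'ft_torque': array([ 0.05584697,  0.05489526, -0.00052437]), 'grasp_force': 0.0, 'finger_gap': 0.08692087152795828}
0.0187
side {'intrinsics': array([[424.31588648,   0.        , 255.26720777],
       [  0.        , 424.31588648, 195.72079562],
       [  0.        ,   0.        ,   1.        ]]), 'xyz': array([-0.03981045, -1.01736352,  0.61721992]), 'orientation': array([-1.89417723,  0.51107743, -0.33278398])}
top {'intrinsics': array([[361.23718145,   0.        , 248.41100817],
       [  0.        , 361.23718145, 191.92622782],
       [  0.        ,   0.        ,   1.        ]]), 'xyz': array([ 0.39713084, -0.14762784,  1.04729449]), 'orientation': array([-2.1625209 ,  2.17118686, -0.08807917])}
wrist {'intrinsics': array([[311.616817  ,   0.        , 258.76339659],
       [  0.        , 311.616817  , 190.56922978],
       [  0.        ,   0.        ,   1.        ]]), 'T_tool_cam': array([[ 2.08365736e-04, -9.55181952e-01, -2.96019249e-01,
         8.03356243e-02],
       [ 9.99998704e-01, -2.73484159e-04,  1.58635832e-03,
        -1.62353210e-05],
       [-1.59621741e-03, -2.96019196e-01,  9.55180657e-01,
        -1.61462845e-01],
       [ 0.00000000e+00,  0.00000000e+00,  0.00000000e+00,
         1.00000000e+00]])}
```

View pics/side0.png

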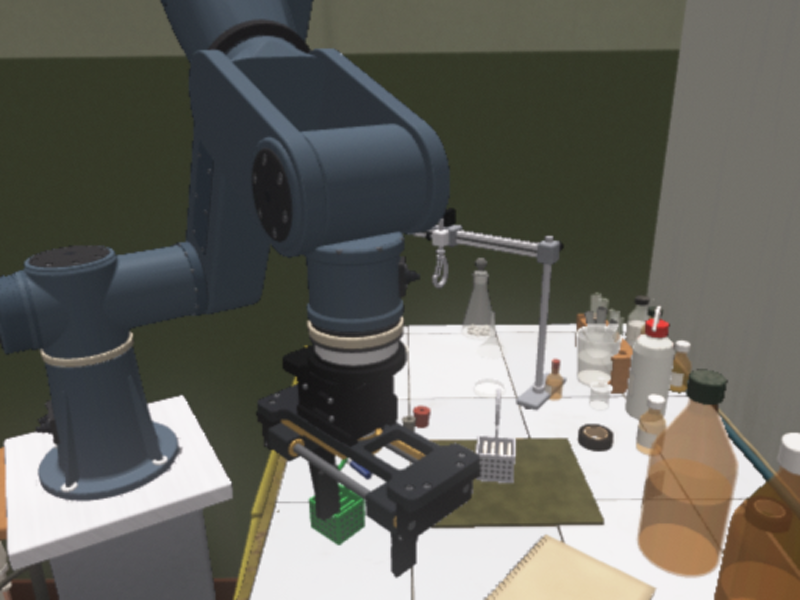

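View pics/top0.png

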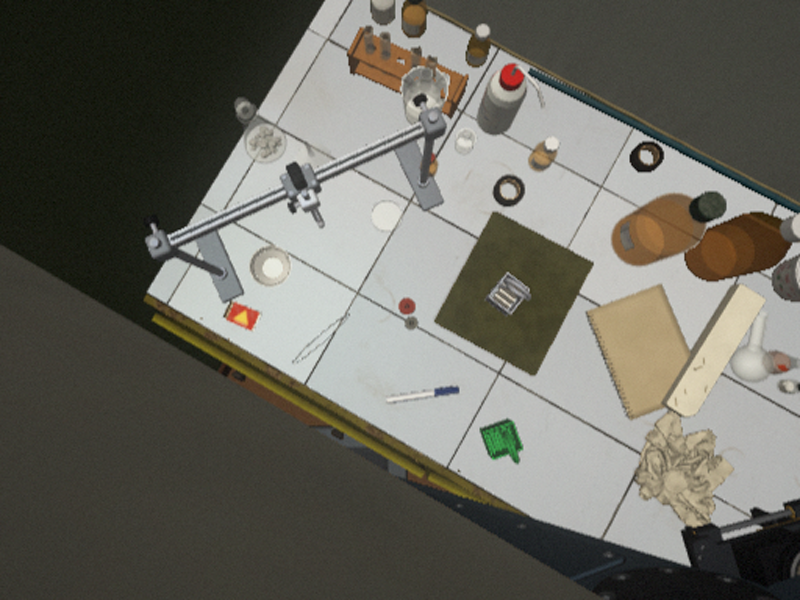

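Run:
```python
from h import *
t=np.load("top0.npy")[:,:,::-1]; s=np.load("side0.npy")[:,:,::-1]
C=np.zeros((600,800,3),np.uint8)
rs=lambda i,f:cv2.resize(i,None,fx=f,fy=f,interpolation=cv2.INTER_CUBIC)
a=rs(t[65:195,90:280],3); C[:390,:570]=a
b=rs(t[160:216,300:357],4); C[:224,572:800]=b
c=rs(t[260:300,300:340],4); C[225:385,580:740]=c
d=rs(s[132:184,262:362],4); C[392:600,:400]=d
e=rs(s[245:311,296:345],3); C[392:590,410:557]=e
e=rs(s[280:350,190:250],3); C[390:600,570:750]=e
cv2.imwrite("pics/comp.png",C)
T=cam("top")
for n,u,v,z in (("basket",326,187,.052),("green",320,282,.046),("dish",172.5,170,.027),("glass",246.5,138,.01),("standL",102,155,.29),("standR",276.5,78,.29),("tab",193,110,.332),("red",260,196,.03),("mb",155,203,.015)):
  print(n,onz(T,u,v,z).round(3))
```

```text
basket [ 0.504 -0.349  0.052]
green [ 0.245 -0.328  0.046]
dish [0.558 0.083 0.027]
glass [ 0.654 -0.129  0.01 ]
standL [0.55  0.175 0.29 ]
standR [ 0.717 -0.2    0.29 ]
tab [ 0.633 -0.026  0.332]
red [ 0.482 -0.167  0.03 ]
mb [0.464 0.134 0.015]
```

View pics/comp.png

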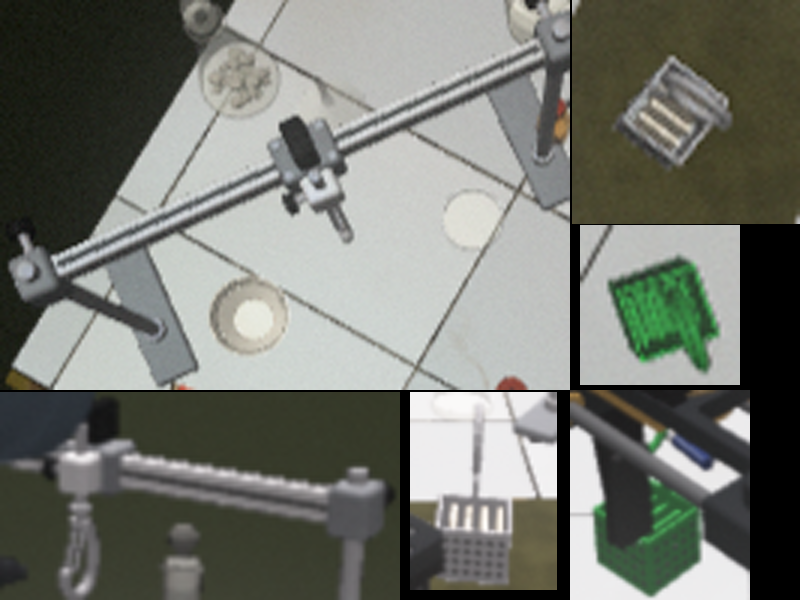

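The top view has two basket shapes, steel at native (326,187) and green at (320,282). The steel one on the board is meant. The porcelain dish is at (172,170), with its raised rim visible, and the glass dish is at (246,138). The hook's mouth faces the robot.

```bash
cat >> h.py <<'E'
def pose(g,yaw,lean,back=0):
    """TCP pose for grasp point g; tool z = forward (yaw deg) and down, leaning `lean` deg from vertical; camera on upper side"""
    y,l=np.radians([yaw,lean]); x=np.array([np.cos(y),np.sin(y),0]); up=np.array([0,0,1.])
    z=np.sin(l)*x-np.cos(l)*up; xt=np.cos(l)*x+np.sin(l)*up
    return np.array(g)+(manip.grip_depth-back)*z, np.c_[xt,np.cross(z,xt),z]
def delta(P,M,st=None):
    st=st or sensors.sense(); M0=R.from_rotvec(st["eef_rot"]).as_matrix()
    return (M0.T@(P-st["tool_pos"])*1000).round(1).tolist(), R.from_matrix(M0.T@M).as_rotvec().round(3).tolist()
E
python3 - <<'E'
from h import *
print(delta(*pose([.504,-.349,.038],-39,45,.14)))
E
```

```text
([349.1, -228.8, 98.5], [-0.368, 0.727, 0.884])
```

play_rows(rows=[[[35, -23, 0, -0.04, 0.07, 0.09, 87], [70, -46, 0, -0.07, 0.15, 0.18, 87], [105, -69, 10, -0.11, 0.22, 0.27, 87], [140, -92, 20, -0.15, 0.29, 0.35, 87], [175, -115, 30, -0.18, 0.36, 0.44, 87], [210, -137, 45, -0.22, 0.44, 0.53, 87], [245, -160, 60, -0.26, 0.51, 0.62, 87], [280, -183, 75, -0.29, 0.58, 0.71, 87], [315, -206, 88, -0.33, 0.65, 0.8, 87], [349, -229, 98, -0.368, 0.727, 0.884, 87]]])

```text
time: 0.93
tool_pos: [0.3744, -0.3833, 0.1657]
eef_rot: [2.769, -0.561, 0.878]
contact_force: [0.3, 0.4, 0.4]
finger_gap: 0.0871
grasp_force: 0.0
```

Run:
```python
from h import *
st=sensors.sense(); print(st["time"],st["tool_pos"],st["q"].round(3),R.from_rotvec(st["eef_rot"]).as_matrix().round(3).tolist(),st["joint_velocities"].round(2))
i=viewer.grab_frame("wrist"); np.save("w1.npy",i)
cv2.imwrite("pics/w1.png",cv2.resize(i[:,:,::-1],(800,600),interpolation=cv2.INTER_CUBIC))
W=cam("wrist",st)
for X in([.504,-.349,.052],[.504,-.349,.144]): print(proj(W,X)*800/512)
```

```text
0.9333 [ 0.37441851 -0.38332557  0.16567115] [-1.248  0.435  2.168  1.46   0.415 -0.622] [[0.754, -0.406, 0.517], [-0.298, -0.912, -0.282], [0.585, 0.058, -0.809]] [ 0.31  0.18  0.32  2.18 -0.1  -1.63]
[262.60912806 243.49799509]
[220.27374194 159.74305034]
```

View pics/w1.png

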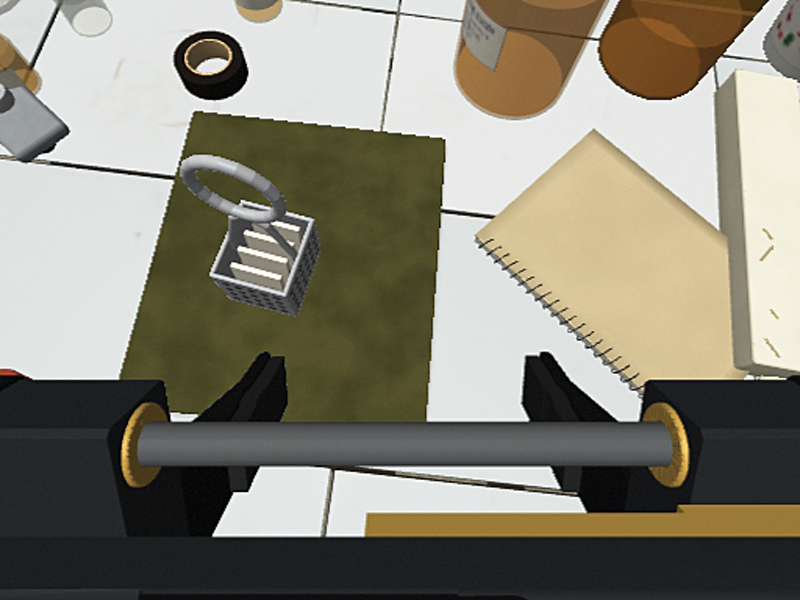

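Run:
```python
from h import *
# state at w1 capture
st=dict(tool_pos=np.array([0.37441851,-0.38332557,0.16567115]),eef_rot=R.from_matrix([[0.754,-0.406,0.517],[-0.298,-0.912,-0.282],[0.585,0.058,-0.809]]).as_rotvec())
W=cam("wrist",st); i=np.load("w1.npy")
P=[onz(W,u*.64,v*.64,.052) for u,v in((243,202),(319,241),(297,291),(212,273))]
P=np.array(P); print(P.round(4),P.mean(0))
for a,b in((0,1),(3,2),(3,0),(2,1)): d=P[b]-P[a]; print(np.linalg.norm(d),np.degrees(np.arctan2(d[1],d[0])))
for u,v in((186,178),(280,214)): print(onz(W,u*.64,v*.64,.12))
print(sensors.sense()["joint_velocities"].round(2))
c=cv2.resize(i[90:210,105:225,::-1],(600,600),interpolation=cv2.INTER_CUBIC); cv2.imwrite("pics/w1c.png",c)
```

```text
[[ 0.5376 -0.3469  0.052 ]
 [ 0.4919 -0.383   0.052 ]
 [ 0.4648 -0.3581  0.052 ]
 [ 0.4966 -0.3135  0.052 ]] [ 0.49771878 -0.35036481  0.052     ]
0.058265564986899436 -141.63180841168435
0.05478186442108936 -125.44252592273274
0.05287524186338338 -39.16084994518323
0.03680768437811667 -42.62532941070311
[ 0.51820754 -0.32811759  0.12      ]
[ 0.48062161 -0.36539995  0.12      ]
[-0.03 -0.02 -0.04 -0.44  0.01  0.33]
```

View pics/w1c.png

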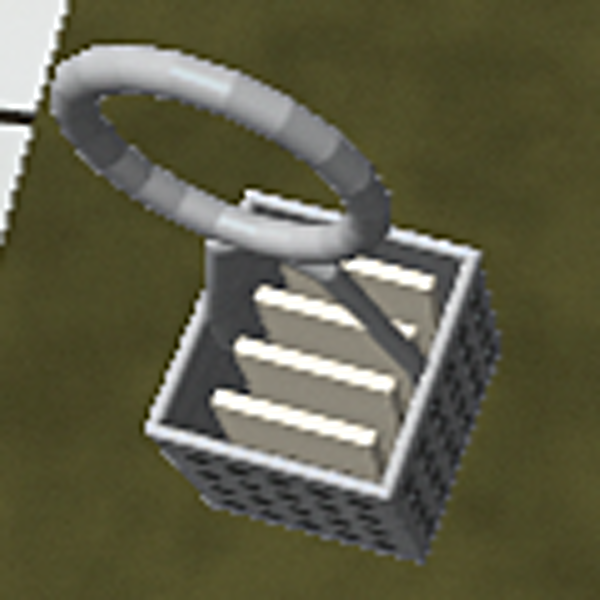

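The crop confirms the steel basket with its ring upright. The rim corners are at crop (247,195), (475,255), (390,492) and (150,430).

Run:
```python
from h import *
st=dict(tool_pos=np.array([0.37441851,-0.38332557,0.16567115]),eef_rot=R.from_matrix([[0.754,-0.406,0.517],[-0.298,-0.912,-0.282],[0.585,0.058,-0.809]]).as_rotvec())
W=cam("wrist",st)
P=np.array([onz(W,105+u/5,90+v/5,.052) for u,v in((247,195),(475,255),(390,492),(150,430))])
print(P.mean(0))
for a,b in((0,1),(3,2),(3,0),(2,1)): d=P[b]-P[a]; print(np.linalg.norm(d),np.degrees(np.arctan2(d[1],d[0])))
print(delta(*pose([.501,-.350,.038],-37,45,.12)))
```

```text
[ 0.501702   -0.34845799  0.052     ]
0.04927474419537588 -128.57491493962033
0.04895885721175785 -128.0562404852835
0.05429903556432335 -38.00295565323867
0.05385359876802975 -38.33644564944695
([-2.5, -97.4, 59.8], [-0.108, 0.152, 0.207])
```

Run:
```python
from h import *
print(delta(*pose([.502,-.349,.038],-38.3,45,.11)))
```

```text
([-0.4, -98.9, 70.0], [-0.123, 0.151, 0.225])
```

play_rows(rows=[[[0, -20, 10, -0.02, 0.03, 0.04, 87], [0, -40, 20, -0.04, 0.05, 0.08, 87], [0, -60, 30, -0.06, 0.08, 0.12, 87], [0, -80, 45, -0.09, 0.11, 0.17, 87], [0, -99, 60, -0.123, 0.151, 0.225, 87], [0, -99, 70, -0.123, 0.151, 0.225, 87], [0, -99, 70, -0.123, 0.151, 0.225, 87], [0, -99, 70, -0.123, 0.151, 0.225, 87], [0, -99, 70, -0.123, 0.151, 0.225, 87], [0, -99, 70, -0.123, 0.151, 0.225, 87]]])

```text
time: 1.82
tool_pos: [0.4514, -0.3131, 0.1031]
eef_rot: [2.543, -0.875, 1.051]
contact_force: [-0.6, -0.1, 0.4]
finger_gap: 0.087
grasp_force: 0.0
```

Run:
```python
from h import *
st=sensors.sense(); print(st["q"].round(3),st["joint_velocities"].round(2))
print(delta(*pose([.502,-.349,.038],-38.3,45,.11)));print(delta(*pose([.502,-.349,.038],-38.3,45,0)))
```

```text
[-0.905  0.706  2.316  2.873  0.67  -1.533] [-0.03 -0.03 -0.01 -0.    0.   -0.  ]
([-2.2, -3.2, -1.5], [0.001, -0.0, 0.006])
([-2.2, -3.3, 108.5], [0.001, -0.0, 0.006])
```

play_rows(rows=[[[-2, -3, 20, 0, 0, 0.005, 87], [-2, -3, 45, 0, 0, 0.005, 87], [-2, -3, 70, 0, 0, 0.005, 87], [-2, -3, 90, 0, 0, 0.005, 87], [-2, -3, 102, 0, 0, 0.005, 87], [-2, -3, 108, 0, 0, 0.005, 87], [-2, -3, 108, 0, 0, 0.005, 87], [-2, -3, 108, 0, 0, 0.005, 87], [-2, -3, 108, 0, 0, 0.005, 87], [-2, -3, 108, 0, 0, 0.005, 87]]])

```text
time: 2.65
tool_pos: [0.5103, -0.3581, 0.0268]
eef_rot: [2.538, -0.885, 1.051]
contact_force: [0.3, 0.7, 0.3]
finger_gap: 0.0872
grasp_force: 0.0
```

Run:
```python
from h import *
st=sensors.sense()
print(delta(*pose([.502,-.349,.038],-38.3,45,0)),st["contact_force"].round(2))
i=viewer.grab_frame("wrist"); cv2.imwrite("pics/w2.png",i[:,:,::-1])
```

```text
([-0.7, -2.0, 2.1], [0.004, -0.001, -0.0]) [0.3  0.71 0.32]
```

View pics/w2.png

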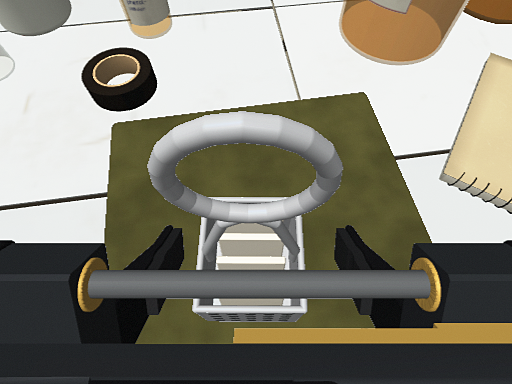

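The basket sits upright between the fingers, ring centre at px 247 and finger centre at about 259. That means it is about 5 mm to −y of the tool, so I'll centre and close.

play_rows(rows=[[[-0.5, -5, 1, 0, 0, 0, 87], [-0.5, -5, 2, 0, 0, 0, 87], [-0.5, -5, 2, 0, 0, 0, 70], [-0.5, -5, 2, 0, 0, 0, 60], [-0.5, -5, 2, 0, 0, 0, 54], [-0.5, -5, 2, 0, 0, 0, 50], [-0.5, -5, 2, 0, 0, 0, 46], [-0.5, -5, 2, 0, 0, 0, 44], [-0.5, -5, 2, 0, 0, 0, 44], [-0.5, -5, 2, 0, 0, 0, 44]]])

```text
time: 3.53
tool_pos: [0.5148, -0.3555, 0.0242]
eef_rot: [2.537, -0.885, 1.051]
contact_force: [-0.1, -0.8, 0.2]
finger_gap: 0.0501
grasp_force: 30.0
```

Run:
```python
from h import *
st=sensors.sense()
print(st["tool_pos"],st["q"].round(3),st["contact_force"].round(2),st["grasp_force"],st["finger_gap"])
a=viewer.grab_frame("wrist"); np.save("w3.npy",a)
s=viewer.grab_frame("side"); np.save("s3.npy",s); t=viewer.grab_frame("top"); np.save("t3.npy",t)
C=np.zeros((600,800,3),np.uint8); rs=lambda i,f:cv2.resize(i,None,fx=f,fy=f,interpolation=cv2.INTER_CUBIC)
# predicted hook location: rod axis
S=cam("side"); print("rod270",proj(S,[.609,-.037,.27]),"seat~",proj(S,[.609,-.037,.19]))
C[:600,:400]=rs(s[125:200,255:305],8); 
C[:288,410:794]=rs(a,.75); C[300:600,410:794]=rs(t[90:165,170:266],4)
cv2.imwrite("pics/c3.png",C[:,:,::-1])
```

```text
[ 0.51475682 -0.35549659  0.02423927] [-0.841  0.893  2.121  2.95   0.661 -1.541] [-0.11 -0.76  0.22] 29.997257539071143 0.050057921051844735
rod270 [283.05520049 157.6982536 ] seat~ [282.6893766  183.89297156]
```

View pics/c3.png

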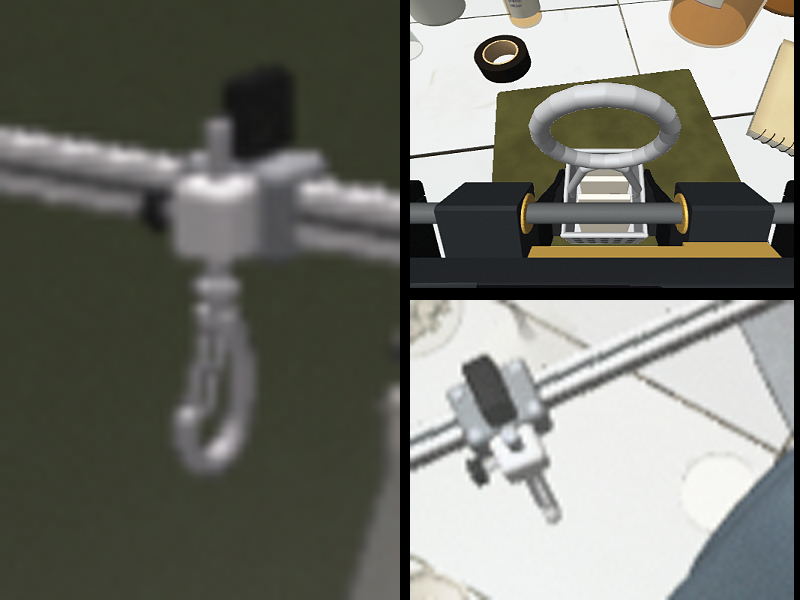

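Run:
```python
from h import *
S=cam("side");T=cam("top")
X,e=tri(S,(282.25,140.3),T,(195.75,124)); print("rod top",X.round(4),e)
X2,e=tri(S,(281.5,181),T,(205.2,143)); print("bowl",X2.round(4),e)
# rail line from top image
a=onz(T,90+60/3,65+267/3,.295);b=onz(T,90+535/3,65+56/3,.295);d=a-b
print("rail",a,b,"yaw_y",np.degrees(np.arctan2(d[1],d[0]))-90)
n=np.array([d[1],-d[0]])/np.hypot(*d[:2]); print("x_stand",n)
print("rod rel rail",(X[:2]-b[:2])@n,"should be -.026")
# heights at rod xy in side image
for v in(157.75,180.9,184.1):
  p,dd=ray(S,281.5,v); dxy=dd[:2]; s=((X[:2]-p[:2])@dxy)/(dxy@dxy); print(v,(p+s*dd).round(4))
i=np.load("top0.npy");h=cv2.cvtColor(i,cv2.COLOR_RGB2HSV)
for u,v in((193.5,112.5),): print("tab",onz(T,u,v,.332))
print("dish",onz(T,90+250/3,65+316/3,.027),"bowlfloor",onz(T,90+252/3,65+319/3,.004))
```

```text
rod top [ 0.6084 -0.0305  0.3196] 0.0022944385512674373
bowl [ 0.5996 -0.0361  0.1998] 0.009650503545748647
rail [0.55058961 0.15582543 0.295     ] [ 0.70206891 -0.18155584  0.295     ] yaw_y 24.17938970732591
x_stand [0.91226751 0.4095949 ]
rod rel rail -0.023623208974595824 should be -.026
157.75 [ 0.6081 -0.0303  0.2683]
180.9 [ 0.6088 -0.0308  0.1975]
184.1 [ 0.6089 -0.0309  0.1875]
tab [ 0.62773207 -0.02714363  0.332     ]
dish [0.55673173 0.08019667 0.027     ] bowlfloor [0.55736382 0.08332877 0.004     ]
```

play_rows(rows=[[[5, 0, -5, 0, 0, 0, 44], [12, 0, -12, 0, 0, 0, 44], [22, 0, -22, 0, 0, 0, 44], [34, 0, -34, 0, 0, 0, 44], [46, 0, -46, 0, 0, 0, 44], [58, 0, -58, 0, 0, 0, 44], [66, 0, -66, 0, 0, 0, 44], [70, 0, -70, 0, 0, 0, 44], [70, 0, -70, 0, 0, 0, 44], [70, 0, -70, 0, 0, 0, 44]]])

```text
time: 4.52
tool_pos: [0.5147, -0.3548, 0.1236]
eef_rot: [2.537, -0.884, 1.051]
contact_force: [-0.7, 0.1, -2.0]
finger_gap: 0.0497
grasp_force: 30.0
```

Run:
```python
from h import *
st=sensors.sense()
M=R.from_rotvec(st["eef_rot"]).as_matrix(); print(st["tool_pos"],st["q"].round(3),st["grasp_force"],st["finger_gap"],M.round(3).tolist(),st["contact_force"].round(2))
a=viewer.grab_frame("wrist"); np.save("w4.npy",a); b=np.load("w3.npy")
for n,i in(("w3",b),("w4",a)):
  g=cv2.cvtColor(i,cv2.COLOR_RGB2GRAY); print(n,"col258 rows100-235",g[100:235:2,258].tolist())
  print("row160",g[165,130:380:4].tolist())
```

```text
[ 0.5147321  -0.35481416  0.12363742] [-0.84   0.642  2.112  2.845  0.409 -1.419] 29.996709125116467 0.04971699864137753 [[0.554, -0.622, 0.553], [-0.438, -0.783, -0.443], [0.708, 0.003, -0.706]] [-0.7   0.15 -1.99]
w3 col258 rows100-235 [241, 241, 255, 75, 80, 211, 216, 221, 224, 227, 231, 230, 230, 216, 201, 186, 172, 154, 133, 111, 88, 76, 75, 77, 74, 73, 76, 76, 78, 77, 77, 78, 78, 79, 77, 76, 78, 74, 75, 73, 72, 71, 73, 75, 76, 79, 80, 81, 78, 189, 235, 197, 70, 176, 197, 209, 215, 219, 215, 201, 180, 153, 100, 161, 156, 157, 157, 144]
row160 [79, 83, 85, 86, 86, 84, 85, 177, 174, 156, 135, 113, 93, 81, 74, 78, 76, 79, 78, 79, 80, 81, 78, 82, 79, 82, 85, 82, 79, 79, 77, 76, 77, 77, 76, 73, 75, 77, 79, 80, 79, 80, 78, 79, 80, 81, 82, 80, 78, 76, 76, 78, 81, 94, 101, 108, 114, 114, 82, 83, 86, 84, 80]
w4 col258 rows100-235 [227, 226, 226, 227, 231, 170, 189, 195, 201, 204, 210, 208, 206, 190, 174, 163, 147, 135, 115, 94, 75, 43, 236, 226, 226, 226, 227, 227, 227, 228, 227, 227, 226, 225, 235, 80, 71, 71, 69, 68, 68, 70, 68, 68, 68, 67, 66, 63, 59, 165, 214, 172, 61, 153, 173, 183, 190, 194, 188, 178, 155, 130, 85, 141, 137, 134, 134, 122]
row160 [223, 224, 239, 6, 15, 11, 11, 106, 150, 134, 118, 97, 77, 67, 63, 232, 227, 227, 227, 228, 227, 226, 224, 221, 221, 226, 226, 225, 226, 227, 227, 226, 225, 227, 227, 227, 231, 230, 249, 252, 69, 67, 61, 68, 67, 64, 67, 67, 71, 71, 62, 65, 71, 81, 87, 94, 98, 97, 236, 230, 230, 229, 230]
```

```bash
cat >> h.py <<'E'
M3=np.array([[0.554,-0.622,0.553],[-0.438,-0.783,-0.443],[0.708,0.003,-0.706]])
ROD=np.array([.608,-.031]); YAW=24.2; XS=np.array([np.cos(np.radians(YAW)),np.sin(np.radians(YAW))]); YS=np.array([-XS[1],XS[0]])
E
python3 - <<'E'
from h import *
st=dict(tool_pos=np.array([0.51475682,-0.35549659,0.02423927]),eef_rot=R.from_matrix(M3).as_rotvec())
W=cam("wrist",st)
t=onz(W,259,125,.144); b=onz(W,259,215,.096); print(t,b)
M3=R.from_rotvec(st["eef_rot"]).as_matrix()
for p in(t,b,np.array([.502,-.3485,.144])): print(M3.T@(p-st["tool_pos"]))
E
```

```text
[ 0.5027321  -0.34685471  0.144     ] [ 0.50267344 -0.34710788  0.096     ]
[ 0.07436863  0.00109115 -0.09502644]
[ 0.0404541   0.00117685 -0.06105785]
[ 0.07468317  0.00283459 -0.09470328]
```

```bash
cat >> h.py <<'E'
TR=np.array([.0744,.0010,-.095])
def ringpose(d,z,yaw=YAW,lat=0.):
    xy=ROD-XS*d+YS*lat; _,M=pose([0,0,0],yaw,45); return np.r_[xy,z]-M@TR, M
def ring(st=None):
    st=st or sensors.sense(); M=R.from_rotvec(st["eef_rot"]).as_matrix(); p=st["tool_pos"]+M@TR; e=p[:2]-ROD
    return "d=%.1f lat=%.1f z=%.1f mm yaw=%.2f lean=%.2f roll=%.2f"%(-e@XS*1e3,e@YS*1e3,p[2]*1e3,np.degrees(np.arctan2(M[1,2],M[0,2])),np.degrees(np.arccos(-M[2,2])),np.degrees(M[2,1]))
E
python3 - <<'E'
from h import *
print(delta(*ringpose(.08,.228))); print(ring())
E
```

```text
([-122.5, -253.8, -102.8], [0.776, 0.001, -0.772])
d=225.1 lat=-244.3 z=242.7 mm yaw=-38.67 lean=45.02 roll=0.18
```

play_rows(rows=[[[-6, -13, -5, 0.039, 0, -0.039, 44], [-14, -29, -12, 0.089, 0, -0.089, 44], [-22, -46, -19, 0.14, 0, -0.14, 44], [-30, -62, -25, 0.19, 0, -0.19, 44], [-38, -79, -32, 0.24, 0, -0.24, 44], [-46, -95, -39, 0.29, 0, -0.29, 44], [-54, -112, -45, 0.341, 0, -0.341, 44], [-61, -127, -51, 0.387, 0, -0.387, 44], [-65, -135, -55, 0.415, 0, -0.415, 44], [-66, -137, -56, 0.42, 0, -0.42, 44]]])

```text
time: 5.4
tool_pos: [0.5321, -0.1929, 0.1144]
eef_rot: [2.875, -0.108, 1.186]
contact_force: [-0.8, -1.1, -1.9]
finger_gap: 0.0497
grasp_force: 30.0
```

Run:
```python
from h import *
st=sensors.sense();print(delta(*ringpose(.08,.228))); print(ring(),st["q"].round(3),st["grasp_force"])
```

```text
([-0.4, -136.8, 8.0], [0.353, 0.003, -0.352])
d=148.5 lat=-110.5 z=234.2 mm yaw=-4.43 lean=44.83 roll=0.08 [-0.818  0.66   2.234  2.179  0.618 -1.284] 29.99644302064553
```

play_rows(rows=[[[0, -8, 0, 0.02, 0, -0.02, 44], [0, -22, 1, 0.057, 0, -0.057, 44], [0, -40, 2, 0.103, 0, -0.103, 44], [0, -58, 3, 0.15, 0, -0.15, 44], [0, -76, 4, 0.196, 0, -0.196, 44], [0, -94, 5, 0.243, 0, -0.243, 44], [0, -112, 6, 0.289, 0, -0.289, 44], [0, -126, 7, 0.325, 0, -0.325, 44], [0, -134, 8, 0.346, 0, -0.346, 44], [0, -137, 8, 0.353, 0.003, -0.352, 44]]])

```text
time: 6.23
tool_pos: [0.5494, -0.0576, 0.1091]
eef_rot: [-2.703, -0.58, -1.122]
contact_force: [-0.4, -0.1, -2.2]
finger_gap: 0.0499
grasp_force: 30.0
```

Run:
```python
from h import *
st=sensors.sense();print(delta(*ringpose(.06,.228))); print(ring(),st["q"].round(3),st["grasp_force"],st["joint_velocities"].round(2))
a=viewer.grab_frame("side"); w=viewer.grab_frame("wrist"); st=sensors.sense(); print(ring(st))
W=cam("wrist",st); print("tab",proj(W,np.r_[ROD+.026*XS,.332]),"rod",proj(W,np.r_[ROD,.27]),"ringtop",proj(W,st["tool_pos"]+R.from_rotvec(st["eef_rot"]).apply(TR)))
S=cam("side"); print("side ringtop",proj(S,st["tool_pos"]+R.from_rotvec(st["eef_rot"]).apply(TR)))
C=np.zeros((600,800,3),np.uint8); rs=lambda i,f:cv2.resize(i,None,fx=f,fy=f,interpolation=cv2.INTER_CUBIC)
C[:300,:400]=rs(w,400/512); C[:600,400:800]=rs(a[125:245,230:310],5); C[310:598,:384]=rs(a,.75)
np.save("w5.npy",w);np.save("s5.npy",a)
cv2.imwrite("pics/c5.png",C[:,:,::-1])
```

```text
([12.7, -1.3, 14.0], [0.002, -0.001, 0.001])
d=79.0 lat=-1.0 z=228.8 mm yaw=24.02 lean=45.06 roll=0.14 [-0.688  0.676  2.191  1.748  0.699 -1.188] 29.99671650119126 [ 0.02  0.02  0.01  0.    0.05 -0.06]
d=79.5 lat=-1.2 z=228.8 mm yaw=23.94 lean=45.04 roll=0.12
tab [  259.84375822 -1820.58725507] rod [ 258.38131583 -293.9377267 ] ringtop [264.20192491 122.6036066 ]
side ringtop [266.30103025 178.34927008]
```

View pics/c5.png

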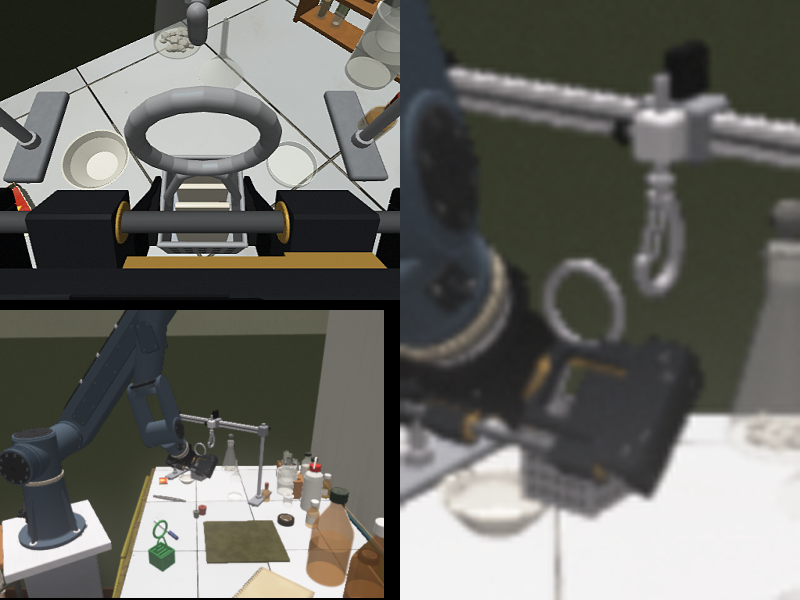

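The side view shows the ring upright, with its top at native (266.6,178.6) against 266.3,178.4 predicted. The wrist view shows the hook tip at about (252,45) native, so I'll check the lateral offset numerically.

Run:
```python
from h import *
st=sensors.sense(); W=cam("wrist",st); w=np.load("w5.npy"); g=cv2.cvtColor(w,cv2.COLOR_RGB2GRAY)
for r in(5,15,30,40,50): print(r,g[r,225:285:2].tolist())
for z in(.1885,.1985,.2195): print(z,[proj(W,np.r_[ROD-XS*x,z]).round(1).tolist() for x in(0,.013,.024)])
print(st["joint_velocities"].round(3), st["tool_pos"])
```

```text
5 [58, 60, 60, 59, 57, 58, 53, 60, 62, 53, 164, 175, 171, 169, 166, 166, 160, 131, 56, 61, 63, 60, 25, 26, 27, 26, 11, 54, 206, 199]
15 [56, 58, 59, 58, 58, 55, 56, 104, 120, 126, 131, 132, 131, 138, 135, 125, 117, 110, 101, 87, 53, 201, 191, 193, 193, 193, 192, 192, 193, 193]
30 [134, 130, 130, 130, 130, 94, 88, 91, 53, 54, 53, 56, 57, 57, 56, 55, 56, 55, 55, 53, 33, 203, 194, 197, 197, 208, 130, 69, 185, 194]
40 [171, 178, 173, 139, 164, 175, 178, 176, 50, 56, 57, 57, 56, 59, 59, 60, 56, 58, 56, 52, 63, 199, 191, 190, 188, 189, 188, 189, 188, 172]
50 [182, 146, 148, 119, 151, 175, 161, 177, 127, 43, 54, 52, 53, 54, 57, 55, 55, 54, 53, 32, 193, 192, 191, 190, 191, 193, 188, 189, 193, 150]
0.1885 [[257.9, 42.7], [258.0, 62.9], [258.0, 81.5]]
0.1985 [[257.9, 21.4], [258.0, 42.1], [258.0, 61.1]]
0.2195 [[258.0, -34.1], [258.1, -13.0], [258.1, 6.8]]
[-0.01  -0.009  0.002  0.003 -0.008  0.004] [ 0.54905949 -0.0580289   0.10903073]
```

Run:
```python
from h import *
T=np.array(viewer.get_calibration("wrist")["T_tool_cam"]); K=np.array(viewer.get_calibration("wrist")["intrinsics"])
print(T.round(4).tolist()); q=np.linalg.inv(T)@np.r_[TR,1]; print(q, K@q[:3]/q[2])
w=np.load("w5.npy"); g=cv2.cvtColor(w,cv2.COLOR_RGB2GRAY)
for r in(130,165): print(r,g[r,150:370:3].tolist())
```

```text
[[0.0012, -0.9551, -0.2963, 0.0802], [1.0, 0.0009, 0.0013, -0.0002], [-0.0009, -0.2963, 0.9551, -0.1625], [0.0, 0.0, 0.0, 1.0]]
[ 0.00115603 -0.01444696  0.06623814  1.        ] [264.20192491 122.6036066    1.        ]
130 [201, 202, 203, 203, 203, 202, 203, 201, 202, 204, 205, 177, 154, 165, 161, 158, 157, 153, 153, 151, 143, 140, 136, 136, 138, 135, 133, 132, 128, 126, 125, 123, 119, 118, 117, 114, 114, 106, 112, 112, 115, 115, 119, 121, 123, 127, 126, 128, 130, 134, 127, 122, 125, 127, 130, 134, 137, 137, 142, 143, 145, 131, 174, 218, 98, 162, 190, 191, 191, 190, 191, 189, 189, 189]
165 [100, 203, 203, 114, 104, 92, 77, 64, 60, 60, 58, 54, 52, 153, 207, 205, 205, 205, 206, 205, 206, 205, 207, 205, 206, 207, 205, 206, 206, 206, 207, 205, 205, 205, 205, 207, 207, 205, 207, 205, 206, 206, 207, 207, 207, 205, 205, 205, 205, 204, 207, 205, 206, 205, 206, 205, 204, 204, 204, 206, 85, 53, 56, 56, 60, 60, 64, 63, 67, 74, 100, 204, 204, 204]
```

Run:
```python
from h import *
st=sensors.sense(); W=cam("wrist",st); w=np.load("w5.npy"); g=cv2.cvtColor(w,cv2.COLOR_RGB2GRAY)
print(g[30:75,252].tolist())
for s in(.1965,.1985,.2005):
  a=np.radians(np.arange(150,300,2)); r=[proj(W,np.r_[ROD+XS*(-.001+.023*np.cos(t)),s+.013+.023*np.sin(t)])[1] for t in a]; print(s,max(r))
print(ring(),delta(*ringpose(.03,.228)))
```

```text
[57, 54, 56, 56, 55, 54, 54, 60, 56, 60, 59, 60, 59, 58, 59, 56, 58, 58, 60, 58, 55, 54, 50, 52, 54, 49, 51, 45, 28, 208, 196, 193, 193, 174, 154, 155, 194, 207, 205, 204, 205, 203, 203, 204, 203]
0.1965 60.76783419842722
0.1985 56.66764816134934
0.2005 52.47410184309687
d=79.5 lat=-1.2 z=228.8 mm yaw=23.94 lean=45.04 roll=0.12 ([34.3, -1.6, 35.5], [0.003, -0.001, -0.0])
```

play_rows(rows=[[[4, -0.5, 4, 0.002, 0, 0, 44], [9, -1, 9, 0.003, 0, 0, 44], [14, -2, 14, 0.003, 0, 0, 44], [19, -2.5, 19, 0.003, 0, 0, 44], [24, -2.5, 24, 0.003, 0, 0, 44], [28, -2.5, 28, 0.003, 0, 0, 44], [31, -2.5, 31, 0.003, 0, 0, 44], [33, -2.5, 33, 0.003, 0, 0, 44], [33, -2.5, 33, 0.003, 0, 0, 44], [33, -2.5, 33, 0.003, 0, 0, 44]]])

```text
time: 7.17
tool_pos: [0.5905, -0.0365, 0.1095]
eef_rot: [-2.701, -0.58, -1.12]
contact_force: [0.1, 0.3, -1.8]
finger_gap: 0.05
grasp_force: 30.0
```

Run:
```python
from h import *
st=sensors.sense();print(ring(st),delta(*ringpose(.004,.228,lat=.002)),st["contact_force"].round(2),st["q"].round(2))
w=viewer.grab_frame("wrist"); a=viewer.grab_frame("side")
C=np.zeros((600,800,3),np.uint8); rs=lambda i,f:cv2.resize(i,None,fx=f,fy=f,interpolation=cv2.INTER_CUBIC)
C[:300,:400]=rs(w,400/512); C[:,400:]=rs(a[130:230,250:317],6)[:,:400]
cv2.imwrite("pics/c6.png",C[:,:,::-1])
```

```text
d=32.9 lat=1.2 z=229.3 mm yaw=24.20 lean=45.04 roll=0.03 ([19.4, -0.9, 21.3], [0.0, -0.001, 0.001]) [ 0.07  0.3  -1.84] [-0.58  0.68  2.11  1.76  0.65 -1.07]
```

View pics/c6.png

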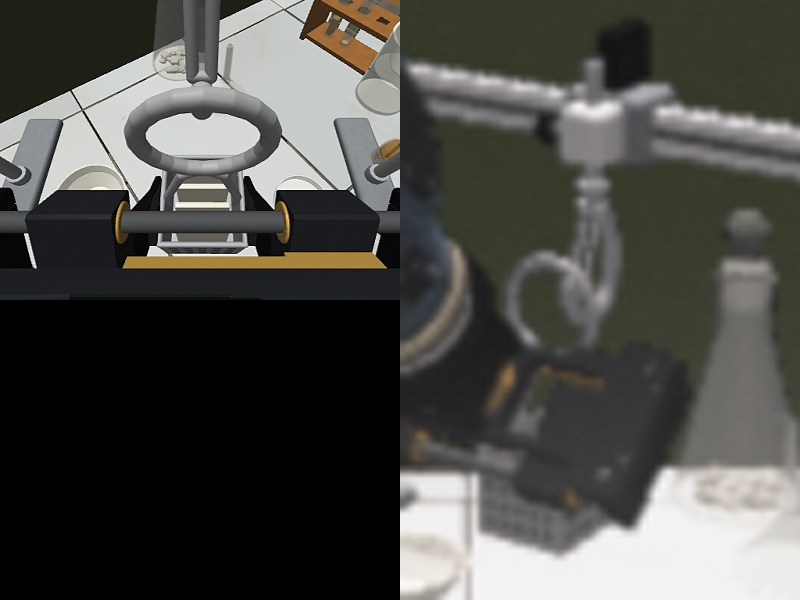

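The ring and hook are aligned laterally (203 vs 202 px), and the ring's top is above and in front of the tip. Next I push through the gate.

play_rows(rows=[[[2, 0, 2.5, 0, 0, 0, 44], [4, 0, 5, 0, 0, 0, 44], [6, 0, 7, 0, 0, 0, 44], [8, 0, 9, 0, 0, 0, 44], [10, 0, 11, 0, 0, 0, 44], [12, 0, 13, 0, 0, 0, 44], [14, 0, 15, 0, 0, 0, 44], [16, 0, 17, 0, 0, 0, 44], [18, 0, 19, 0, 0, 0, 44], [20, 0, 21, 0, 0, 0, 44]]])

```text
time: 8.1
tool_pos: [0.6161, -0.0248, 0.108]
eef_rot: [-2.703, -0.579, -1.116]
contact_force: [-4.3, -3.3, -4.2]
finger_gap: 0.05
grasp_force: 30.0
```

Run:
```python
from h import *
st=sensors.sense();print(ring(st),delta(*ringpose(.003,.228,lat=.002)),st["contact_force"].round(2),st["finger_gap"])
w=viewer.grab_frame("wrist"); a=viewer.grab_frame("side")
C=np.zeros((600,800,3),np.uint8); rs=lambda i,f:cv2.resize(i,None,fx=f,fy=f,interpolation=cv2.INTER_CUBIC)
C[:300,:400]=rs(w,400/512); C[:,400:]=rs(a[140:215,255:305],8); C[302:600,:400]=rs(w[60:209,100:300],2)
np.save("w7.npy",w)
cv2.imwrite("pics/c7.png",C[:,:,::-1])
```

```text
d=4.4 lat=1.3 z=227.8 mm yaw=24.19 lean=44.88 roll=-0.01 ([1.3, -0.7, 1.0], [0.0, 0.002, -0.0]) [-4.29 -3.32 -4.22] 0.04996318952829997
```

View pics/c7.png

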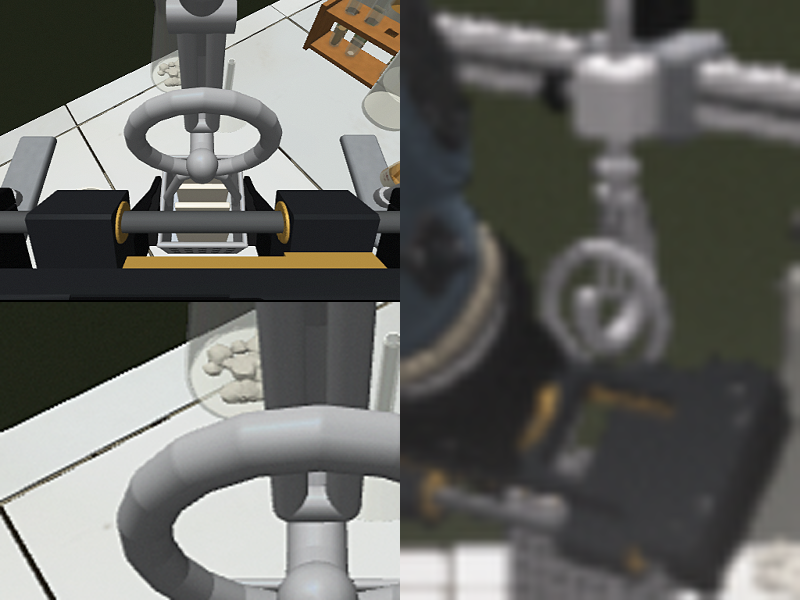

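play_rows(rows=[[[1, 0, 1, 0, 0, 0, 44], [1.5, 0, 1.5, 0, 0, 0, 44], [0, 0, 3, 0, 0, 0, 44], [-2, 0, 5, 0, 0, 0, 44], [-4, 0, 7, 0, 0, 0, 44], [-6, 0, 9, 0, 0, 0, 44], [-8, 0, 11, 0, 0, 0, 44], [-10, 0, 13, 0, 0, 0, 44], [-12, 0, 15, 0, 0, 0, 44], [-12, 0, 15, 0, 0, 0, 44]]])

```text
time: 9.03
tool_pos: [0.6184, -0.0241, 0.0885]
eef_rot: [-2.703, -0.579, -1.117]
contact_force: [-2.3, -1.9, -2.7]
finger_gap: 0.0501
grasp_force: 30.0
```

Run:
```python
from h import *
st=sensors.sense();print(ring(st),st["contact_force"].round(2),st["finger_gap"])
w=viewer.grab_frame("wrist"); np.save("w8.npy",w)
for n in("w5","w7","w8"):
  g=cv2.cvtColor(np.load(n+".npy"),cv2.COLOR_RGB2GRAY); print(n,g[100:160:2,300].tolist())
```

```text
d=2.0 lat=1.0 z=208.3 mm yaw=24.20 lean=44.91 roll=-0.01 [-2.34 -1.9  -2.65] 0.05014183968253332
w5 [184, 184, 184, 184, 185, 184, 152, 185, 153, 156, 158, 150, 146, 143, 135, 127, 112, 99, 89, 79, 67, 63, 60, 56, 45, 213, 204, 205, 205, 205]
w7 [214, 213, 213, 212, 212, 212, 211, 213, 169, 176, 177, 178, 174, 169, 163, 154, 142, 128, 114, 100, 88, 78, 72, 71, 67, 99, 216, 210, 209, 210]
w8 [206, 208, 209, 210, 204, 167, 196, 197, 164, 175, 173, 170, 164, 161, 155, 145, 133, 120, 105, 92, 82, 74, 68, 66, 55, 186, 206, 203, 204, 204]
```

play_rows(rows=[[[-0.7, 0, 0.7, 0, 0, 0, 44], [-1.4, 0, 1.4, 0, 0, 0, 44], [-2.1, 0, 2.1, 0, 0, 0, 44], [-2.8, 0, 2.8, 0, 0, 0, 44], [-3.2, 0, 3.2, 0, 0, 0, 44], [-3.6, 0, 3.6, 0, 0, 0, 44], [-4, 0, 4, 0, 0, 0, 44], [-4.3, 0, 4.3, 0, 0, 0, 44], [-4.6, 0, 4.6, 0, 0, 0, 44], [-4.6, 0, 4.6, 0, 0, 0, 44]]])

```text
time: 9.92
tool_pos: [0.6191, -0.0239, 0.0833]
eef_rot: [-2.701, -0.58, -1.121]
contact_force: [0.6, 0.5, -1.9]
finger_gap: 0.0503
grasp_force: 30.0
```

Run:
```python
from h import *
st=sensors.sense();print(ring(st),st["contact_force"].round(2),st["finger_gap"])
```

```text
d=1.7 lat=1.0 z=203.1 mm yaw=24.18 lean=45.07 roll=0.03 [ 0.62  0.54 -1.91] 0.050283772036318314
```

play_rows(rows=[[[-0.3, 0, 0.3, 0, 0, 0, 44], [-0.6, 0, 0.6, 0, 0, 0, 44], [-0.9, 0, 0.9, 0, 0, 0, 44], [-1.1, 0, 1.1, 0, 0, 0, 44], [-1.3, 0, 1.3, 0, 0, 0, 44], [-1.5, 0, 1.5, 0, 0, 0, 44], [-1.5, 0, 1.5, 0, 0, 0, 44], [-1.5, 0, 1.5, 0, 0, 0, 44], [-1.5, 0, 1.5, 0, 0, 0, 44], [-1.5, 0, 1.5, 0, 0, 0, 44]]])

```text
time: 10.75
tool_pos: [0.619, -0.0239, 0.0812]
eef_rot: [-2.701, -0.58, -1.121]
contact_force: [-0.2, -0.6, -1.6]
finger_gap: 0.0498
grasp_force: 30.0
```

Run:
```python
from h import *
st=sensors.sense();print(ring(st),st["contact_force"].round(2),st["finger_gap"])
```

```text
d=1.8 lat=1.0 z=201.0 mm yaw=24.19 lean=45.06 roll=0.03 [-0.17 -0.56 -1.55] 0.049797679745896876
```

play_rows(rows=[[[-0.2, 0, 0.2, 0, 0, 0, 44], [-0.4, 0, 0.4, 0, 0, 0, 44], [-0.6, 0, 0.6, 0, 0, 0, 44], [-0.8, 0, 0.8, 0, 0, 0, 44], [-1, 0, 1, 0, 0, 0, 44], [-1.2, 0, 1.2, 0, 0, 0, 44], [-1.4, 0, 1.4, 0, 0, 0, 44], [-1.4, 0, 1.4, 0, 0, 0, 44], [-1.4, 0, 1.4, 0, 0, 0, 44], [-1.4, 0, 1.4, 0, 0, 0, 44]]])

```text
time: 11.58
tool_pos: [0.6197, -0.0238, 0.0803]
eef_rot: [-2.699, -0.58, -1.125]
contact_force: [-1.6, -0.1, 5.9]
finger_gap: 0.0497
grasp_force: 30.0
```

Run:
```python
from h import *
st=sensors.sense();print(ring(st),st["contact_force"].round(2),st["finger_gap"])
w=viewer.grab_frame("wrist"); np.save("w9.npy",w);a=viewer.grab_frame("side"); np.save("s9.npy",a)
g=cv2.cvtColor(w,cv2.COLOR_RGB2GRAY); print(g[100:160:2,300].tolist())
S=cam("side"); print(proj(S,np.r_[ROD,.1985]),proj(S,np.r_[ROD,.2020]),proj(S,np.r_[ROD,.2485]))
```

```text
d=1.4 lat=0.9 z=200.0 mm yaw=24.17 lean=45.23 roll=0.06 [-1.56 -0.05  5.93] 0.049685640048534825
[206, 204, 191, 123, 183, 194, 193, 144, 169, 173, 172, 166, 164, 155, 152, 141, 129, 113, 101, 88, 80, 72, 70, 66, 46, 215, 206, 204, 204, 222]
[281.32347905 180.64435607] [281.33769824 179.52198534] [281.52943211 164.38776318]
```

play_rows(rows=[[[0.5, 0, -0.5, 0, 0, 0, 44], [0.5, 0, -0.5, 0, 0, 0, 46], [0.5, 0, -0.5, 0, 0, 0, 49], [0.5, 0, -0.5, 0, 0, 0, 51], [0.5, 0, -0.5, 0, 0, 0, 54], [0.5, 0, -0.5, 0, 0, 0, 60], [0.5, 0, -0.5, 0, 0, 0, 70], [0.5, 0, -0.5, 0, 0, 0, 80], [0.5, 0, -0.5, 0, 0, 0, 87], [0.5, 0, -0.5, 0, 0, 0, 87]]])

```text
time: 12.52
tool_pos: [0.6189, -0.0239, 0.0798]
eef_rot: [-2.701, -0.58, -1.12]
contact_force: [0.1, 0.4, 0.1]
finger_gap: 0.0791
grasp_force: 0.0
```

Run:
```python
from h import *
st=sensors.sense();print(ring(st),st["contact_force"].round(2),st["finger_gap"],st["grasp_force"])
w=viewer.grab_frame("wrist"); np.save("w10.npy",w)
a=np.load("w9.npy"); d=cv2.absdiff(a,w).max(2)[:190]; print((d>50).sum()); g=cv2.cvtColor(w,cv2.COLOR_RGB2GRAY)
print(g[100:160:2,300].tolist(), g[165,150:370:3].tolist())
```

```text
d=1.8 lat=1.0 z=199.5 mm yaw=24.19 lean=45.04 roll=0.02 [0.12 0.44 0.13] 0.07912536323410319 0.0
4471
[193, 179, 129, 160, 183, 163, 160, 165, 162, 159, 154, 149, 142, 131, 121, 106, 94, 83, 73, 66, 64, 60, 50, 208, 194, 194, 192, 193, 188, 209] [208, 208, 209, 103, 97, 79, 68, 63, 61, 61, 61, 58, 155, 207, 208, 206, 207, 207, 207, 209, 207, 208, 208, 206, 207, 208, 111, 73, 85, 93, 98, 101, 103, 102, 100, 100, 100, 98, 95, 91, 84, 77, 71, 63, 59, 159, 210, 210, 208, 208, 209, 209, 210, 208, 209, 208, 207, 208, 208, 208, 228, 52, 59, 62, 60, 63, 66, 65, 66, 76, 68, 198, 193, 196]
```

play_rows(rows=[[[0, 0, 0, 0, 0, 0, 87], [0, 0, 0, 0, 0, 0, 87], [0, 0, -5, 0, 0, 0, 87], [0, 0, -15, 0, 0, 0, 87], [0, 0, -30, 0, 0, 0, 87], [0, 0, -50, 0, 0, 0, 87], [0, 0, -75, 0, 0, 0, 87], [0, 0, -100, 0, 0, 0, 87], [0, 0, -125, 0, 0, 0, 87], [0, 0, -140, 0, 0, 0, 87]]])

```text
time: 13.4
tool_pos: [0.5268, -0.0648, 0.1804]
eef_rot: [-2.702, -0.579, -1.121]
contact_force: [-0.6, -0.1, 0.4]
finger_gap: 0.0871
grasp_force: 0.0
```

Run:
```python
from h import *
st=sensors.sense();print(ring(st),st["contact_force"].round(2),st["q"].round(2),st["tool_pos"])
t=viewer.grab_frame("top"); s=viewer.grab_frame("side"); np.save("t11.npy",t);np.save("s11.npy",s)
# tab: dark blob on top image near expected
T=cam("top");S=cam("side"); c=proj(T,np.r_[ROD+.026*XS,.332]); cs=proj(S,np.r_[ROD+.026*XS,.317]); print(c,cs)
for n,i,cc in(("top",t,c),("side",s,cs)):
  g=cv2.cvtColor(i,cv2.COLOR_RGB2GRAY); x,y=map(int,cc); r=g[y-14:y+15,x-14:x+15]
  m=(r<45).astype(np.uint8); k,l,stt,ce=cv2.connectedComponentsWithStats(m); print(n,x-14,y-14); print("\n".join("".join("#" if v else "." for v in q) for q in m))
```

```text
d=102.6 lat=1.6 z=300.2 mm yaw=24.10 lean=45.05 roll=0.06 [-0.58 -0.15  0.45] [-0.75  0.48  2.19  1.46  0.71 -0.88] [ 0.52679818 -0.06480092  0.18040524]
[190.18897874 110.6185504 ] [286.69441574 139.44680697]
top 176 96
.............................
.............................
.............................
.............................
.............................
.............................
.............................
.............................
.............................
.............................
.............................
.............................
.............................
.............................
.............................
.............................
.............................
.............................
.............................
.............................
.............................
.............................
.............................
.............................
.............................
.............................
.............................
.............................
.............................
side 272 
[... 173 characters left out ...]
..........
.............................
.............................
...............####..........
............########.........
...........#########.........
...........#########.........
...........#########.........
...........#########.........
............########.........
............########.........
............########.........
............########.........
............######...........
............###..............
.............................
.............................
.............................
.............................
.##..........................
.##..........................
.##..........................
.##..........................
.###.........................
```

Run:
```python
from h import *
T=cam("top");S=cam("side");t=np.load("top0.npy"); g=cv2.cvtColor(t,cv2.COLOR_RGB2GRAY)
m=g[95:130,175:215]<60; print("\n".join("".join("#" if v else "." for v in q) for q in m))
def quad(C,lat):
  out=[]
  for z in(.332,.301):
    for a,b in((-15,-8),(-15,8),(15,8),(15,-8)):
      out.append(proj(C,np.r_[ROD+XS*(.026+a/1e3)+YS*(lat+b)/1e3,z]))
  return np.array(out)
for lat in(0,2): 
  q=quad(T,lat); print("top",lat,q.min(0)-[175,95],q.max(0)-[175,95],(q[:4].mean(0)-[175,95]))
  q=quad(S,lat); print("side",lat,q.min(0)-[272,125],q.max(0)-[272,125])
```

```text
........................................
........................................
........................................
........................................
........................................
........................................
........................................
........................................
........................................
.............#..........................
...........####.........................
.........#######........................
.........########.......................
.........########.......................
.........#########......................
..........########......................
..........########......................
...........########.....................
...........########.....................
............########....................
............#..#####....................
.............########...................
.............########...................
.............########...................
..............#######...................
...............####.....................
........................................
........................................
........................................
........................................
........................................
........................................
...........#............................
........................................
........................................
top 0 [8.67256369 7.51825002] [24.00322353 28.08325344] [15.19338133 15.63114208]
side 0 [9.47766454 7.98186777] [19.89563208 21.35934976]
top 2 [7.77500347 7.91573117] [23.140222  28.4677905] [14.29488811 16.03007342]
side 2 [8.89385127 7.89477874] [19.30357728 21.25873786]
```

```bash
sed -i 's/^ROD=np.array(\[.608,-.031\])/ROD=np.array([.607,-.029])/' h.py
cat >> h.py <<'E'
TAB=ROD+.026*XS
def tabpose(d,zg,lat=0): return pose(np.r_[TAB-XS*d+YS*lat,zg],YAW,0)
E
python3 - <<'E'
from h import *
print(TAB,delta(*tabpose(.13,.43))); P,M=tabpose(.13,.43)
st=dict(tool_pos=P,eef_rot=R.from_matrix(M).as_rotvec()); print(delta(*tabpose(0,.38),st))
E
```

```text
[ 0.63071512 -0.018342  ] ([151.7, 0.1, -174.5], [0.004, -0.787, -0.001])
([130.0, 0.0, 50.0], [0.0, 0.0, 0.0])
```

play_rows(rows=[[[14, 0, -16, 0, -0.03, 0, 87], [30, 0, -35, 0, -0.11, 0, 87], [47, 0, -54, 0, -0.2, 0, 87], [64, 0, -74, 0, -0.29, 0, 87], [82, 0, -94, 0, -0.39, 0, 87], [100, 0, -115, 0, -0.49, 0, 87], [118, 0, -136, 0, -0.59, 0, 87], [135, 0, -155, 0, -0.69, 0, 87], [147, 0, -169, 0, -0.76, 0, 87], [152, 0, -174, 0.004, -0.787, 0, 87]]])

```text
time: 14.33
tool_pos: [0.5166, -0.0716, 0.4178]
eef_rot: [-3.07, -0.662, -0.061]
contact_force: [1.5, -0.3, -0.1]
finger_gap: 0.0872
grasp_force: 0.0
```

Run:
```python
from h import *
st=sensors.sense(); print(st["q"].round(2),st["joint_velocities"].round(2),delta(*tabpose(.13,.43)),delta(*tabpose(0,.38)))
```

```text
[-0.37  0.19  1.42  0.02  1.5   0.78] [ 0.7   0.59 -0.96 -1.17  1.4   0.91] ([-4.3, -1.9, 6.3], [0.008, -0.038, 0.002]) ([123.7, -2.0, 61.2], [0.008, -0.038, 0.002])
```

play_rows(rows=[[[0, 0, 0, 0, 0, 0, 87], [8, 0, 2, 0, 0, 0, 87], [25, 0, 8, 0, 0, 0, 87], [45, 0, 14, 0, 0, 0, 87], [65, 0, 20, 0, 0, 0, 87], [85, 0, 26, 0, 0, 0, 87], [105, 0, 32, 0, 0, 0, 87], [120, 0, 37, 0, 0, 0, 87], [130, 0, 40, 0, 0, 0, 87], [130, 0, 40, 0, 0, 0, 87]]])

```text
time: 15.17
tool_pos: [0.6332, -0.0159, 0.3695]
eef_rot: [-3.056, -0.661, -0.041]
contact_force: [0.2, 0.7, -0.4]
finger_gap: 0.0872
grasp_force: 0.0
```

Run:
```python
from h import *
st=sensors.sense(); print(st["q"].round(2),delta(*tabpose(0,.326)))
w=viewer.grab_frame("wrist"); st=sensors.sense(); W=cam("wrist",st); g=cv2.cvtColor(w,cv2.COLOR_RGB2GRAY); np.save("w12.npy",w)
c=proj(W,np.r_[TAB,.332]); x,y=map(int,c); print(c)
q=[proj(W,np.r_[TAB+XS*a/1e3+YS*b/1e3,.332]).round(0).tolist() for a,b in((-15,-8),(-15,8),(15,8),(15,-8))]; print(q)
m=g[y-76:y+76:4,x-120:x+120:4]<50; print(x-120,y-76); print("\n".join("".join("#" if v else "." for v in r) for r in m))
```

```text
[-0.21  0.41  1.23  0.02  1.49  0.93] ([-5.1, 1.8, 62.1], [-0.009, -0.029, 0.003])
[260.49817144 220.70082583]
[[272.0, 241.0], [249.0, 241.0], [249.0, 200.0], [272.0, 200.0]]
140 144
............................................................
............................................................
.................#..........................................
#...........................................................
...........................#.##..#..........................
............................................................
............................................................
...#........................................................
...#.....................#.......####.......................
............................................................
#....................................#....................#.
............................................................
............................#####...........................
............................#####...........................
............................######..........................
.
[... 701 characters left out ...]
..................#########..
.##########.........................#...##.......##########.
###########............................##........###########
###########......#...............................###########
###########..............................#........##########
##########........................................##########
############################################################
............................................................
............................................................
............................................................
............................................................
............................................................
```

play_rows(rows=[[[-1, 1, 5, -0.004, -0.014, 0, 87], [-2, 2, 12, -0.009, -0.028, 0.003, 87], [-2, 3, 20, -0.009, -0.028, 0.003, 87], [-2, 3, 28, -0.009, -0.028, 0.003, 87], [-2, 3, 36, -0.009, -0.028, 0.003, 87], [-2, 3, 44, -0.009, -0.028, 0.003, 87], [-2, 3, 52, -0.009, -0.028, 0.003, 87], [-2, 3, 58, -0.009, -0.028, 0.003, 87], [-2, 3, 61, -0.009, -0.028, 0.003, 87], [-2, 3, 61, -0.009, -0.028, 0.003, 87]]])

```text
time: 16.05
tool_pos: [0.6344, -0.019, 0.3115]
eef_rot: [3.069, 0.658, 0.007]
contact_force: [0.5, -1.1, 0.0]
finger_gap: 0.0869
grasp_force: 0.0
```

Run:
```python
from h import *
st=sensors.sense(); print(st["contact_force"].round(2),st["q"].round(2),delta(*tabpose(0,.326)))
```

```text
[ 0.53 -1.13  0.02] [-0.21  0.46  1.3  -0.    1.38  0.94] ([-3.1, -2.1, 4.1], [0.004, -0.003, -0.0])
```

play_rows(rows=[[[0, -1, 2, 0, 0, 0, 70], [0, -1, 2, 0, 0, 0, 50], [0, -1, 2, 0, 0, 0, 38], [0, -1, 2, 0, 0, 0, 30], [0, -1, 2, 0, 0, 0, 24], [0, -1, 2, 0, 0, 0, 20], [0, -1, 2, 0, 0, 0, 16], [0, -1, 2, 0, 0, 0, 12], [0, -1, 2, 0, 0, 0, 10], [0, -1, 2, 0, 0, 0, 10]]])

```text
time: 16.88
tool_pos: [0.6344, -0.0182, 0.3105]
eef_rot: [3.068, 0.657, 0.009]
contact_force: [0.5, 0.2, 0.1]
finger_gap: 0.0279
grasp_force: 0.0
```

Run:
```python
from h import *
st=sensors.sense(); print(st["contact_force"].round(2),st["finger_gap"],st["grasp_force"],delta(*tabpose(0,.326)),st["tool_pos"])
```

```text
[0.53 0.21 0.1 ] 0.0279065156290953 0.0 ([-3.4, -1.4, 3.2], [0.005, -0.005, -0.0]) [ 0.63439151 -0.01820367  0.31054823]
```

play_rows(rows=[[[0, 0, 0, 0, 0, 0, 10], [0, 0, 0, 0, 0, 0, 10], [0, 0, 0, 0, 0, 0, 10], [0, 0, 0, 0, 0, 0, 10], [0, 0, 0, 0, 0, 0, 10], [0, 0, 0, 0, 0, 0, 10], [0, 0, 0, 0, 0, 0, 10], [0, 0, 0, 0, 0, 0, 10], [0, 0, 0, 0, 0, 0, 10], [0, 0, 0, 0, 0, 0, 10]]])

```text
time: 17.72
tool_pos: [0.6343, -0.018, 0.3105]
eef_rot: [3.068, 0.658, 0.009]
contact_force: [-0.9, 2.1, 0.9]
finger_gap: 0.0157
grasp_force: 30.0
```

Run:
```python
from h import *
st=sensors.sense(); p=st["tool_pos"]; print(st["contact_force"].round(2),st["finger_gap"],st["grasp_force"],p)
M=R.from_rotvec(st["eef_rot"]).as_matrix(); print(M.round(3))
t=viewer.grab_frame("top"); np.save("t13.npy",t); T=cam("top")
# dish mask in top image now & initial
for n,i in(("0",np.load("top0.npy")),("13",t)):
  h=cv2.cvtColor(i,cv2.COLOR_RGB2HSV); print(n); print("\n".join(" ".join("%3d"%v for v in r) for r in cv2.cvtColor(i,cv2.COLOR_RGB2GRAY)[152:188:2,156:192:2]))
```

```text
[-0.89  2.06  0.89] 0.015664320472564552 30.010216059163213 [ 0.63430054 -0.01799123  0.3105089 ]
[[ 0.912  0.41   0.006]
 [ 0.41  -0.912 -0.002]
 [ 0.005  0.005 -1.   ]]
0
202 207 204 207 198 139 167 211 207 206 206 207 206 209 208 208 208 208
204 206 206 206 206 210 194 127 164 205 209 207 208 208 207 208 209 207
206 206 210 205 207 206 209 206 184 147 197 207 208 206 210 208 208 209
208 204 206 208 207 203 157 153 134 155 174 190 211 208 208 208 209 209
206 206 206 207 185 118 135 145 164 177 169 166 166 197 212 207 209 207
206 207 206 191 125 161 165 169 175 177 183 189 186 168 149 167 207 209
207 206 204 121 148 158 164 167 172 185 177 194 194 185 161 186 131 184
207 207 179 127 160 164 165 201 233 232 229 221 199 201 169 208 208 165
207 209 149 121 164 164 163 230 233 231 231 231 202 203 193 218 209 210
208 206 116 142 162 163 216 228 231 232 232 231 230 206 203 221 210 208
206 208 140 131 166 164 225 229 229 231 230 231 232 208 204 215 210 211
210 207 189 127 168 169 193 230 229 229 230 230 213 211 169 211 209 209
207 208 208 132 190 174 174 207 229 228 229 212 207 209 214 211
[... 967 characters left out ...]
 175 177 241 241 241 241 241 219 222 209 229 226 225
 50  47  49 137 177 179 230 239 240 241 242 240 239 224 224 234 227 226
175 178 132 145 179 180 237 240 240 240 240 239 242 225 217 229 227 228
223 224 208 136 183 184 205 239 239 240 240 241 230 227 185 226 226 226
225 224 225 142 205 194 191 225 239 240 240 228 225 223 229 228 227 225
221 225 223 196 140 194 197 201 203 222 215 223 218 208 227 227 228 227
224 224 224 221 201 160 186 205 208 213 220 191 198 230 227 227 226 226
221 224 225 223 225 221 214 180 180 193 200 230 227 227 227 226 227 228
225 225 224 225 222 226 226 226 226 228 227 227 226 227 226 226 228 227
206 224 224 223 225 226 225 226 227 225 226 225 227 227 227 226 226 228
```

play_rows(rows=[[[0, 0, 0, 0, 0, 0, 10], [0, -0.3, 0, 0, 0, 0, 10], [0, -1, 0, 0, 0, 0, 10], [0, -2.4, 0, 0, 0, 0, 10], [0, -4.4, 0, 0, 0, 0, 10], [0, -7, 0, 0, 0, 0, 10], [0, -10.6, 0, 0, 0, 0, 10], [0, -15, 0, 0, 0, 0, 10], [0, -20, 0, 0, 0, 0, 10], [0, -25.7, 0, 0, 0, 0, 10]]])

```text
time: 18.6
tool_pos: [0.6237, 0.0054, 0.3105]
eef_rot: [3.067, 0.657, 0.009]
contact_force: [1.1, -3.5, -0.4]
finger_gap: 0.0157
grasp_force: 30.0
```

play_rows(rows=[[[0, -6.3, 0, 0, 0, 0, 10], [0, -13.2, 0, 0, 0, 0, 10], [0, -20.4, 0, 0, 0, 0, 10], [0, -27.9, 0, 0, 0, 0, 10], [0, -35.5, 0, 0, 0, 0, 10], [0, -43.2, 0, 0, 0, 0, 10], [0, -50.7, 0, 0, 0, 0, 10], [0, -57.9, 0, 0, 0, 0, 10], [0, -64.8, 0, 0, 0, 0, 10], [0, -71.1, 0, 0, 0, 0, 10]]])

```text
time: 19.43
tool_pos: [0.594, 0.0706, 0.3105]
eef_rot: [3.068, 0.658, 0.008]
contact_force: [-2.8, -5.3, 4.3]
finger_gap: 0.0157
grasp_force: 30.0
```

play_rows(rows=[[[0, -5.7, 0, 0, 0, 0, 10], [0, -10.8, 0, 0, 0, 0, 10], [0, -15.1, 0, 0, 0, 0, 10], [0, -18.6, 0, 0, 0, 0, 10], [0, -21.4, 0, 0, 0, 0, 10], [0, -23.4, 0, 0, 0, 0, 10], [0, -24.7, 0, 0, 0, 0, 10], [0, -25.4, 0, 0, 0, 0, 10], [0, -25.7, 0, 0, 0, 0, 10], [0, -25.7, 0, 0, 0, 0, 10]]])

```text
time: 20.27
tool_pos: [0.5833, 0.094, 0.3105]
eef_rot: [3.068, 0.658, 0.008]
contact_force: [-3.5, -4.4, 3.8]
finger_gap: 0.0157
grasp_force: 30.0
```

Run:
```python
from h import *
st=sensors.sense(); p=st["tool_pos"]; print(st["contact_force"].round(2),st["finger_gap"],st["grasp_force"],p,(p[:2]-[.6343,-.018])@YS,(p[:2]-[.6343,-.018])@XS,st["q"].round(2))
s=viewer.grab_frame("side"); np.save("s14.npy",s)
t=viewer.grab_frame("top"); np.save("t14.npy",t)
S=cam("side"); D=np.array([.557,.0815]); print("dish",proj(S,np.r_[D,.027]),"basket if centred: under",proj(S,np.r_[D,.062]),"rim",proj(S,np.r_[D,.108]),"ringtop",proj(S,np.r_[D,.200]))
```

```text
[-3.47 -4.37  3.8 ] 0.015705307965055045 30.00564412213862 [0.5833468  0.09398383 0.31048244] 0.12302959394230328 -0.0005706829641654455 [-0.03  0.39  1.41 -0.    1.33  1.12]
dish [248.61836993 223.24848196] basket if centred: under [248.44029505 213.40381847] rim [248.20109106 200.17970347] ringtop [247.70424154 172.71195367]
```

Run:
```python
from h import *
s=np.load("s14.npy"); g=cv2.cvtColor(s,cv2.COLOR_RGB2GRAY)[162:240,212:292]
ch=" .:-=+*%#@"[::-1]
print("\n".join("%3d "%(162+k)+"".join(ch[min(9,v*10//256)] for v in r) for k,r in enumerate(g)))
```

```text
<stdin>:4: RuntimeWarning: overflow encountered in scalar multiply
Traceback (most recent call last):
OverflowError: Python integer 256 out of bounds for uint8
```

Run:
```python
from h import *
s=np.load("s14.npy"); g=cv2.cvtColor(s,cv2.COLOR_RGB2GRAY)[162:240,212:292].astype(int)
ch="@#%*+=-:. "
print("\n".join("%3d "%(162+k)+"".join(ch[v*10//256] for v in r) for k,r in enumerate(g)))
```

```text
162 %%%%%%%%%%%%%%%%%%+++*%%%%%%%%%%%%*******%%%%%%%%%%%%%%%%%%%%%%%%%%%%%%%%%%%%%%%
163 %%%%%%%%%%%%%%%%%%*++*%%%%%%%%%%%*+*+%%**%%%%%%%%%%%%%%%%%%%%%%%%%%%%%%%%%%%%%%%
164 %%%%%%%%%%%%%%%%%%*++*%%%%%%%%%%%*+*+%%**%%%%%%%%%%%%%%%%%%%%%%%%%%%%%%%%%%%%%%%
165 %%%%%%%%%%%%%%%%%%*++*%%%%%%%%%%%*+**%%**%%%%%%%%%%%%%%%%%%%%%%%%%%%%%%%%%%%%%%%
166 %%%%%%%%%%%%%%%%%%*++*%%%%%%%%%%%*+**%%**%%%%%%%%%%%%%%%%%%%%%%%%%%%%%%%%%%%%%%%
167 %%%%%%%%%%%%%%%%%%*++*%%%%%%%%%%%****%%**%%%%%%%%%%%%%%%%%%%%%%%%%%%%%%%%%%%%%%%
168 %%%%%%%%%%%%%%%%%%*++*%%%%%%%%%%*+++%%%+*%%%%%%%%%%%%%%%%%%%%%%%%%%%%%%%%%%%%%%%
169 %%%%%%%%%%%%%%%%%%*++*%%%%%%%%%*--++%%*+*%%%%%%%%%%%%%%%%%%%%%%%%%%%%%%%%%%%%%%%
170 %%%%%%%%%%%%%%%%%%*++*%%%%%%%%%*=+*%%%++*%%%%%%%%%%%%%%%%%%%%%%%%%%%%%%%%%%%%%%%
171 %%%%%%%%%%%%%%%%%%*++*%%%%%%%%%%++*%*+==*%%%%%%%%%%%%%%%%%%%%%%%%%%%%%%%%%%%%%%%
172 %%%%%%%%%%%%%%%%%%*++*%%%%%%%%%%*+++-::=*%%%%%%%%%%%%%%%%%%%%%%%%%%%%%%%%%%%%%%%
173 %%%%%%%%%%%%%%%%%%*++*%%%%%%%%%**+++=---*%%%%%%%%%%%%%%%%%%%%%%%%%%%%%%%%%%%%%%%
174 %%%%%%%%%%%%%%%%%%*++*%%%%%%%%*****+===-=%%%%%%%%%%%%%%%%%%%%%%%%%%%%%%%%%%%
[... 4800 characters left out ...]
 :-======--.      :                              
232 :--::--::::.                     ...::::.        :                              
233 .                                                :                              
234        .                                         :                              
235                                                  :.                             
236                                                 .-.                             
237                                                 .-.                             
238                                                 .-.                             
239                                                 .-.
```

The side view shows the ring hanging in the hook. The basket is centred at column ~248 above the dish, which is centred at ~249, so it hangs level and clear. I'll release the tab.

play_rows(rows=[[[0, 0, 0, 0, 0, 0, 10], [0, 0, 0, 0, 0, 0, 14], [0, 0, 0, 0, 0, 0, 17], [0, 0, 0, 0, 0, 0, 20], [0, 0, 0, 0, 0, 0, 26], [0, 0, 0, 0, 0, 0, 34], [0, 0, 0, 0, 0, 0, 44], [0, 0, 0, 0, 0, 0, 50], [0, 0, 0, 0, 0, 0, 50], [0, 0, 0, 0, 0, 0, 50]]])

```text
time: 21.2
tool_pos: [0.5842, 0.0937, 0.3098]
eef_rot: [3.068, 0.658, 0.009]
contact_force: [0.7, 0.6, 0.3]
finger_gap: 0.0475
grasp_force: 0.0
```

play_rows(rows=[[[0, 0, -3, 0, 0, 0, 50], [0, 0, -8, 0, 0, 0, 50], [0, 0, -16, 0, 0, 0, 50], [0, 0, -26, 0, 0, 0, 50], [0, 0, -38, 0, 0, 0, 50], [0, 0, -50, 0, 0, 0, 50], [0, 0, -62, 0, 0, 0, 50], [0, 0, -72, 0, 0, 0, 50], [0, 0, -78, 0, 0, 0, 50], [0, 0, -80, 0, 0, 0, 50]]])

```text
time: 22.03
tool_pos: [0.5843, 0.0937, 0.3919]
eef_rot: [3.067, 0.657, 0.014]
contact_force: [0.2, 0.3, -0.5]
finger_gap: 0.0497
grasp_force: 0.0
```

play_rows(rows=[[[0, 0, 0, 0, 0, 0, 50], [0, 0, 0, 0, 0, 0, 50], [0, 0, 0, 0, 0, 0, 50], [0, 0, 0, 0, 0, 0, 50], [0, 0, 0, 0, 0, 0, 50], [0, 0, 0, 0, 0, 0, 50], [0, 0, 0, 0, 0, 0, 50], [0, 0, 0, 0, 0, 0, 50], [0, 0, 0, 0, 0, 0, 50], [0, 0, 0, 0, 0, 0, 50]]])

```text
time: 22.87
tool_pos: [0.5837, 0.0938, 0.3899]
eef_rot: [3.068, 0.658, 0.009]
contact_force: [-0.3, 0.1, 0.5]
finger_gap: 0.05
grasp_force: 0.0
```

Run:
```python
from h import *
st=sensors.sense(); print(st["tool_pos"],st["contact_force"].round(2))
a=np.load("s14.npy"); s=viewer.grab_frame("side"); s2=viewer.grab_frame("side")
r=np.s_[160:235,235:270]
print("change vs before",cv2.absdiff(a[r],s[r]).max(2).mean(),(cv2.absdiff(a[r],s[r]).max(2)>40).sum(),"motion",(cv2.absdiff(s2[r],s[r]).max(2)>40).sum())
g=cv2.cvtColor(s2,cv2.COLOR_RGB2GRAY)[166:234,232:268].astype(int); ch="@#%*+=-:. "
print("\n".join("%3d "%(166+2*k)+"".join(ch[v*10//256] for v in q) for k,q in enumerate(g[::2])))
```

```text
[0.58367253 0.09375539 0.38994881] [-0.32  0.06  0.47]
change vs before 1.4217142857142857 1 motion 0
166 +*%%%%%%%%%%%*+**%%**%%%%%%%%%%%%%%%
168 +*%%%%%%%%%%*+++%%%**%%%%%%%%%%%%%%%
170 +*%%%%%%%%%*=+*%%%++*%%%%%%%%%%%%%%%
172 +*%%%%%%%%%%*+++-::=*%%%%%%%%%%%%%%%
174 +*%%%%%%%%***+*+=+=-=%%%%%%%%%%%%%%%
176 +*%%%%%%%%**%%***%%*++%%%%%%%%%%%%%%
178 +*%%%%%%%**%%%%%%%%%*+*%%%%%%%%%%%%%
180 +*%%%%%%%%**%%%%%%%%%**%%%%%%%%%%%%%
182 +*%%%%%%%%++*%%%%%%%%**%%%%%%%%%%%%%
184 +*%%%%%%%%%+=+*%%%%%%**%%%%%%%%%%%%%
186 +*%%%%%%%%%%*=--==+++*%%%%%%%%%%%%%%
188 ++*%%%%%%%%%%****+**%%%%%%%%%%%%%%%%
190 ++*%%%%%%%%%**%%%*+*%%%%%%%%%%%%%%%%
192 ++*%%%%%%%%%**%%%%**%%%%%%%%%%%%%%%%
194 ++*%%%%%%%%**%%%%%%**%%%%%%%%%%%%%%%
196 ++*%%%%%%%%***=**++**%%%%%%%%%%%%%%%
198 ++*%%%%%*++++++=::-+++**++*%%%%%%%%%
200 ++*%*++++++-----::.-===--=++%%%%%%%%
202 ++*%*++++=-.::::-:::-=+++***%%%%%%%%
204 ++*%*****++++=---==++*******%%%%%%%%
206 ++*%***+********++**********%%%%%%%%
208 +++**++*******+++**********+*+------
210 ++=-:+******+++*++********+-.:      
212 +++=-+***+*++***+********++-.:      
214 =+=--=++++****++++***++=:...:-.     
216 +==+=-----=++++++++=:.      .-      
218 ===----==++=:  .:...        .:      
220 ----=+=:.::::::::.::::::... .:      
222 =+++=:..::::..................      
224 =:.   ......              ....      
226        ..                .::.:      
228         .:--:........:----. .:      
230           .:==========-:     :      
232              ...::::.        :
```

```bash
python3 -c "
from station import ticket
print(ticket.job_done())"
```

```text
the job is handed in; nothing more can be done
None
```

I handed the job in at about 23 s: the basket hangs by its ring in the snap hook, let go and still, centred over the porcelain dish to within a few millimetres by the side camera. I judged the gate shut from its push on the ring vanishing as the ring dropped into the bowl, and no verdict came back.

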